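# Free stuck sample mounts and latch them in the carry case

## Task

The orange sample mounts have jammed in their slots under the rack's blue lips: holding the brass knocking block, knock each one along its slot until it is clear of the lips, never touching a mount with the fingers while it is still jammed, then lift it out and set it down in the grey carry case. When all are in, slide the clear cover shut, flip the latch loop over its keeper on the cover while the lever is still up, and press the red lever flat past centre so the cover is drawn tight. Leave the knocking block on its green mat, and do not push the other things on the bench aside.

Things in the scene. Friction and masses are not known exactly. Their poses are not given: they have to be found in the camera images.
- rack: fixed aluminium rack, 110 x 190 x 19.5 mm; origin: centre of underside. Three slots along its x at y = -62, 0, +62 mm, floor at z = 6. From x = -55 to -9 mm lips (z 15.5 to 19.5) leave a 22 mm gap for the stem; from x = -9 to the end stop at +50 it is open above, 36 mm wide, ribs 15.5 high. A spring leaf jams mounts under the lips: about 10 N moves one along +x; -x is blocked.
- block_center (a point): centre of the knocking block: brass block with white plastic ends, 84 (its x) x 28 (y) x 32 mm (z), 0.25 kg, loose; lies on its mat at the start.
- mat: flat green mat 140 (x) x 80 (y) x 3 mm, fixed; origin: centre of its underside. Home of the knocking block.
- case: grey open carry case, fixed; origin: centre of its underside. Inside x -50 to +50, y -75 to +75 mm, floor at 5, rim at 48 mm. Its cover slides along +x to open. In front stands the latch pedestal (56 mm wide, 48 high, x -143 to -55 mm); the latch lies on the centre line y = 0.
- cover (a joint): sliding clear cover of the case, 110 x 158 x 5 mm, in m: 0 shut, 0.1 open (moves along case +x), friction 2.5 N. Underside 48, top 53 mm above the case's underside. Shut, it spans case x -55 to +55 mm; open, it and all it carries stand back by the joint value.
- cover_fin (a point): centre of the black grip fin on the cover, 24 (x) x 14 (y) x 24 mm tall, standing on the cover.
- keeper (a point): middle of the rear face of the steel keeper on the cover: a wall 26 mm wide, 4 mm thick, topped by a lip that reaches 4 mm farther to case +x. The point is 5 mm above the cover's top; the lip's underside is 6 mm and its top 10 mm above the point. Axes as the case.
- lever (a joint): draw latch's red lever, in rad: 0 pressed flat (points to case -x), 1.57 upright, up to 1.9. Stays where it is left (0.12 N m).
- lever_hinge (a point): the lever's hinge axis (parallel to case y), on the centre line, 62 mm above the case's underside. The lever is 24 mm wide, 5 mm thick and 55 mm long; the face that looks up when flat lies 5 mm beyond the hinge axis.
- lever_tip (a point): point on the face of the lever that is pressed, 45 mm from the hinge.
- loop (a joint): the latch's wire loop hinged on the lever, in rad: loop minus lever = the loop's elevation above level, pointing to case +x at 0 and straight up at 1.57. Light (30 g) and swings freely: at the start it leans back against its stop (3.65), and once swung past upright it falls towards the cover.
- loop_hinge (a point): the hinge of the loop on the lever, 24 mm from the lever's hinge; it moves with the lever. The loop is a U of 5 mm wire, 40 mm wide, 81 mm from hinge to end bar.
- loop_bar (a point): middle of the loop's end bar (6 mm thick); it must lie behind the keeper, under its lip. With the lever up and the cover shut the bar rests on the cover about 18 mm behind the keeper.
- loop_tab (a point): grip point on the red finger tab standing on the end bar: 12 mm wide (case y), 7 mm thick, reaching 31 mm from the bar's axis at a right angle to the loop's plane (points up when the loop lies level, to case -x when the loop stands upright). The point is 21 mm from the bar's axis.
- mount0_center (a point): centre (18 mm above the underside) of a loose orange sample mount, 0.1 kg: foot 36 (x) x 32 (y) x 8 mm with a stem 24 (x) x 16 (y) mm on it, 36 mm tall in all; in a slot its x axis is the rack's. Present in some starts only.
- mount1_center (a point): centre (18 mm above the underside) of a loose orange sample mount, 0.1 kg: foot 36 (x) x 32 (y) x 8 mm with a stem 24 (x) x 16 (y) mm on it, 36 mm tall in all; in a slot its x axis is the rack's. Present in some starts only.
- mount2_center (a point): centre (18 mm above the underside) of a loose orange sample mount, 0.1 kg: foot 36 (x) x 32 (y) x 8 mm with a stem 24 (x) x 16 (y) mm on it, 36 mm tall in all; in a slot its x axis is the rack's. Present in some starts only.
- mount0: the same sample mount; origin: centre of its underside.
- mount1: the same sample mount; origin: centre of its underside.
- mount2: the same sample mount; origin: centre of its underside.
- white_jar: bystander: small clear jar with a white lid, 47 mm wide, 37 mm tall.
- dropper: bystander: yellow dropper bottle with a white pointed cap, 29 mm wide, 87 mm tall.
- dish: bystander: clear petri dish, 58 mm wide, 15 mm tall.
- pen: bystander: blue pen, 148 mm long.
Mind the look-alikes: they are no part of the job. What is shaped like the mount1 but purple is not meant.

How it is judged:
By the outcome, as a careful person would: the job done as asked, in the order asked, and still so for the second after the job is handed in, with the robot touching nothing.
Of mount0, mount1, mount2 only 2 to 3 are there at a start; the rules pass over those that are not, and their reading is None.
At some moment in a run one of block may be knocked a few centimetres aside while the robot is not near it.
Once in a run the grip may slacken for a moment while it holds something.
It also fails if it takes over 210 s, if anything falls off the work surface, if the arm or the gripper's body presses on something with over 40 N, if the wrist force passes 120 N, or if a joint passes its speed limit or range.

## Robot

A 6-joint arm with a two-finger parallel gripper is mounted at the origin on a cart in front of the work surface, level with it; the furniture and walls round the work are solid. World frame = base frame: x ahead of the robot, y to its left, z up, the work surface at z = 0. Lengths are in m, angles in rad, forces in N, time in s.
With the tool pointing down it reaches from about 0.35 to 0.775 m from the base axis. Payload 5.5 kg.
Tool frame: the origin (TCP) lies midway between the tips of the shut fingers; the grasp point (between the pads) lies 19 mm behind it; z points along the fingers, y is the line along which they close (so a half turn about z gives the same grasp; the last joint's range is limited). The gripper opens to 85 mm and grips with 20 to 120 N. Pads are 22 mm wide; open, the fingers measure 114 mm over their backs; the gripper's body (76 mm by 85 mm) begins 54 mm behind the grasp point. The pads swing forward as they close: fully open they stand 13 mm farther back than shut.
Start: joints at [-0.14, 0.313, 0.046, 1.304, 0, 1.431], TCP at [0.575, -0, 0.231] pointing down, gripper open.
Joint ranges: [-2.76, 2.76], [-0.86, 1.69], [-1.03, 1.26], [-2.2, 2.34], [-1.47, 1.5], [-3.14, 3.14]. Speed limits (rad/s): [2.57, 2.57, 3.14, 3.14, 3.14, 3.14].

## Interface

Orientations are given as a unit quaternion [x, y, z, w].
In Python, from station import read_state, snapshot, camera_model, hand_in gives the robot as it stands.
- The arm moves only by the tool drive_tool, never from a script. Its argument "rows" is a list of rows, each a list of 3 entries, a list of its own where there are three numbers: the closure, from 0 (fully open) to 1 (shut), then the shift along the tool's x, y, z in mm, then the turn about the tool's z in degrees. In form: [[jaw, [tx, ty, tz], turn], ...]. A call has 1 to 12 rows; each row is the pose to reach, as a shift and turn from the pose commanded when the call began, along the tool's axes at that moment; what a row does not reach only later rows make up. A row lasts 1/8 s, in which the tool goes at most 62.5 mm and 10.7 degrees, less where a joint would pass 70% of its speed; a pose out of reach is approached as far as the arm can. A call with a gripper value outside its range is refused whole. The fingers move at their own pace and stop on an object; "newtons" is the grip in N (left out, the last holds). Time passes only in rows, so rows that repeat a pose let the fingers close. It gives the time, the measured TCP pose, the force, the opening and the grip force at its end, in the units of the state.
- read_state(): the state, without advancing time (a new reading comes with each control period).
- snapshot(name): name is "scene" or "side" or "wrist"; returns the picture (480x640x3 uint8, red, green, blue); there is no depth.
- camera_model(name): a dict with "fx", "fy", "cx", "cy" (pixels), "distortion" ([k1, k2, p1, p2, k3] as OpenCV has them; the pictures are not rectified), "world_from_camera" (4x4, takes a point from camera to world coordinates). Camera axes: x right, y down, z forward; pixel columns grow to the right and rows downward; lengths in m; the calibration is good to about 2 mm. A picture is of the moment at which its call begins: read the wrist's pose just before it. camera_model takes no time and is no camera call; for the wrist camera it gives the pose at the moment of the call.
- hand_in(): hands the job in; it is judged then, once.
The state is a dict: "t": time; "joint_positions": joint angles; "joint_vel": joint speeds; "effort": joint torques, N m; "ee_pos": TCP position; "tool_rot": TCP orientation; "force": force on the tool from outside, world axes, zero at the start; "ft_torque": the same for the moment, N m; "width": finger opening in m; "finger_force": force on a finger pad.
Only numpy, scipy, OpenCV 4.12 (cv2) and the standard library are available. Lean on these libraries where they do the work, as an engineer would, in place of code of your own. Each camera call takes 0.05 s, during which the arm holds its last target. There are 200 camera calls.

## Working session

There is one attempt and no reset: what is moved stays moved. The work goes in short steps, Python scripts to look and compute and a tool call to move; the robot and the scene stay as the last step left them, time stands still between calls to the robot, and variables do not carry over. Pictures are saved under pics/ and viewed, at most 14 in all, crops included, and the job is handed in when it is done.

Besides the shell and the picture viewer there is one more tool, called as a command line: name --argument value ..., lists and objects as JSON in quotes. drive_tool: Moves the arm, as the interface text tells. Its arguments: {"type":"object","properties":{"rows":{"type":"array","items":{"type":"array"}},"newtons":{"type":"number"}},"required":["rows"]}

```bash
mkdir -p pics; ls
python3 - <<'E'
from station import *
import cv2,numpy as np
s=read_state();print({k:np.round(v,3) for k,v in s.items()})
for n in("scene","side"):
    im=snapshot(n);cv2.imwrite(f"pics/{n}0.png",im[:,:,::-1]);m=camera_model(n);print(n,m['fx'],m['cx'],m['cy'],m['distortion'],np.round(m['world_from_camera'],3).tolist())
m=camera_model("wrist");print(np.round(m['world_from_camera'],3).tolist(),m['fx'])
cv2.imwrite("pics/wrist0.png",snapshot("wrist")[:,:,::-1])
E
```

```text
pics
{'t': np.float64(0.0), 'joint_positions': array([-0.14 ,  0.314,  0.045,  1.304, -0.   ,  1.431]), 'joint_vel': array([ 0.   , -0.001, -0.001, -0.002,  0.001,  0.   ]), 'effort': array([-3.0000e-03, -4.8063e+01,  2.9853e+01,  2.0000e-02, -0.0000e+00,
       -0.0000e+00]), 'ee_pos': array([0.574, 0.   , 0.23 ]), 'tool_rot': array([ 0.707,  0.707, -0.001, -0.001]), 'force': array([-0.07 , -0.175,  1.47 ]), 'ft_torque': array([-0.044,  0.023, -0.036]), 'finger_force': np.float64(0.0), 'width': np.float64(0.086)}
scene 560.9115346348831 314.46079075489354 242.01493350893134 [-0.17313395  0.          0.          0.          0.        ] [[-0.779, -0.338, 0.528, -0.176], [-0.627, 0.393, -0.673, 1.019], [0.019, -0.855, -0.518, 0.794], [0.0, 0.0, 0.0, 1.0]]
side 541.2338466125445 322.59534155706535 231.71659406669446 [0.0569481 0.        0.        0.        0.       ] [[-0.943, -0.207, 0.26, 0.274], [-0.332, 0.564, -0.756, 0.937], [0.01, -0.8, -0.6, 0.725], [0.0, 0.0, 0.0, 1.0]]
[[1.0, 0.001, -0.001, 0.575], [0.0, -0.963, -0.27, 0.068], [-0.001, 0.27, -0.963, 0.373], [0.0, 0.0, 0.0, 1.0]] 420.0235809866524
```

View pics/scene0.png

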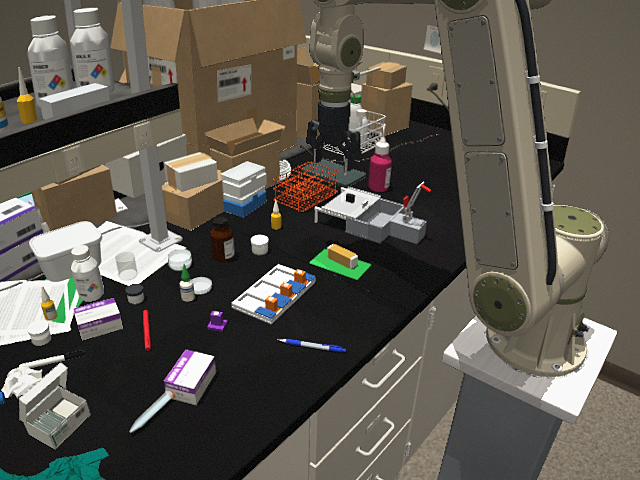

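View pics/side0.png

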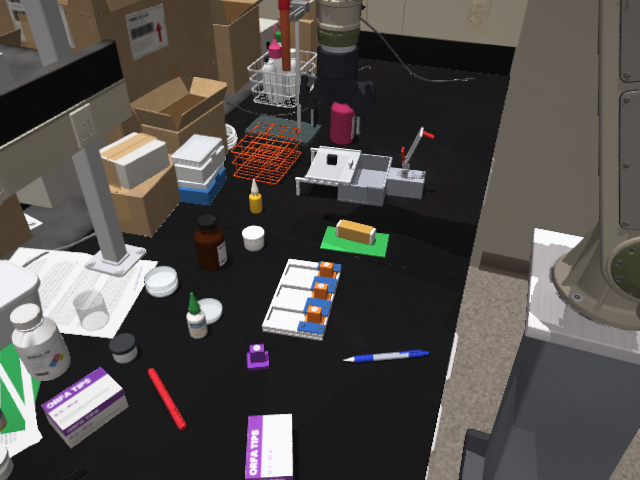

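Both views show all three orange mounts at the rack's near end (side: (327,269), (321,291), (315,314)). The block is on the mat (356,232), the case at (362,180) with its cover open, the latch lever is up near (420,133) and the purple decoy is at (257,356). Next I'll measure these.

```bash
cat > h.py <<'E'
from station import *
import cv2,numpy as np
def ray(m,uv):
    K=np.array([[m['fx'],0,m['cx']],[0,m['fy'],m['cy']],[0,0,1.]])
    p=cv2.undistortPoints(np.array(uv,float).reshape(-1,1,2),K,np.array(m['distortion']))[:,0]
    W=np.array(m['world_from_camera']);d=np.c_[p,np.ones(len(p))]@W[:3,:3].T
    return W[:3,3],d
def plane(m,uv,z):
    o,d=ray(m,uv);return o+d*((z-o[2])/d[:,2])[:,None]
def tri(m1,uv1,m2,uv2):
    o1,d1=ray(m1,[uv1]);o2,d2=ray(m2,[uv2]);A=np.c_[d1[0],-d2[0]];t=np.linalg.lstsq(A,o2-o1,rcond=None)[0]
    a=o1+d1[0]*t[0];b=o2+d2[0]*t[1];return (a+b)/2,np.linalg.norm(a-b)
def blobs(im,lo,hi,amin=20):
    h=cv2.cvtColor(im,cv2.COLOR_RGB2HSV);k=cv2.inRange(h,np.array(lo),np.array(hi))
    c,_=cv2.findContours(k,cv2.RETR_EXTERNAL,cv2.CHAIN_APPROX_NONE)
    return k,[x for x in c if cv2.contourArea(x)>=amin]
np.set_printoptions(precision=4,suppress=True)
E
python3 - <<'E'
from h import *
m=camera_model("side");im=cv2.imread("pics/side0.png")[:,:,::-1]
for z,n,p in [(.0195,'rack corners',[(291,261),(340,264),(322,338),(264,331)]),(.003,'mat',[(328,230),(389,233),(386,254),(321,250)]),(.035,'blocktop',[(338,222),(375,226),(374,235),(337,231)]),
 (.042,'mounttops',[(327,265),(321,286),(315,309)]),(.053,'cover',[(310,150),(355,151),(345,178),(298,177)]),(.048,'casefront',[(391,158),(387,185)]),(.048,'ped',[(426,172)]),(0,'jar',[(253,246)]),(0,'dropper',[(256,209)]),(0,'purple',[(257,362)]),(.0,'pen',[(345,360),(428,353)])]:
    print(n,plane(m,p,z)[:,:2].tolist())
c2=camera_model("scene")
print(tri(m,(433,135),c2,(431,189)),tri(m,(332,155),c2,(350,195)))
E
```

```text
rack corners [[0.6074983582012035, 0.16298061571040234], [0.5114125468182958, 0.13784967824126804], [0.48008806331835324, 0.3351398712920286], [0.5803498060820806, 0.35426846508915466]]
mat [[0.578229389939488, 0.016919173181194735], [0.44755631591856765, -0.019204526790254417], [0.4358429038618035, 0.05482102191004856], [0.5690896073136743, 0.08934199080314176]]
blocktop [[0.5537835134593044, 0.02260193893089868], [0.47426310498436536, 0.00906396601171866], [0.467915041628864, 0.04089139106984141], [0.5456118144735852, 0.05442278403677947]]
mounttops [[0.5266687808173147, 0.1748469915751356], [0.5175725637781986, 0.23529196673436836], [0.5075878200646899, 0.29503308836626985]]
cover [[0.7132383527395494, -0.23037829519075226], [0.6025709433633077, -0.2658403387789885], [0.5865154229838232, -0.12949259255872247], [0.693189115584971, -0.09483223150632769]]
casefront [[0.5083211896446006, -0.2710945895106365], [0.4863719271297592, -0.14149167611331315]]
ped [[0.41144233499540106, -0.23260562974825127]]
jar [[0.7122150954302, 0.12312283108425104]]
dropper [[0.7657452923457513, -0.006668393233242531]]
purple [[0.5709803982975867, 0.4056431580721199]]
pen [[0.4328448801960483, 0.3513930353360385], [0.30356483320287736, 0.28795051348694567]]
(array([ 0.4055, -0.2122,  0.1597]), np.float64(0.0028929969316409967)) (array([ 0.634 , -0.1712,  0.0839]), np.float64(0.0006597810799006279))
```

drive_tool --rows '[[0,[60,-60,0],0],[0,[120,-130,-40],0],[0,[170,-130,-40],0],[0,[200,-130,-40],0],[0,[200,-130,-40],0],[0,[200,-130,-40],0]]'

```text
t: 0.9
ee_pos: [0.4449, 0.2, 0.271]
tool_rot: [0.707, 0.708, -0.0, 0.0]
force: [0.6, -1.3, -0.2]
width: 0.0854
finger_force: 0.0
```

Run:
```python
from h import *
import pickle
m=camera_model("wrist");im=snapshot("wrist");cv2.imwrite("pics/w1.png",im[:,:,::-1]);pickle.dump(m,open("w1.pkl","wb"))
```

```text
(no output)
```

View pics/w1.png

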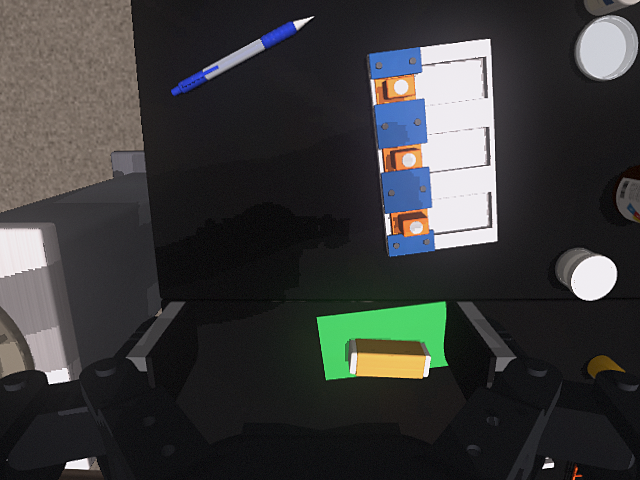

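The wrist view shows the rack corners at (367,54), (491,40), (497,241), (388,256). Mount tops are at (401,87), (408,160), (416,227), and the block is on the mat around (390,360).

Run:
```python
from h import *
import pickle
m=pickle.load(open("w1.pkl","rb"));im=cv2.imread("pics/w1.png")[:,:,::-1].copy()
r=plane(m,[(367,54),(491,40),(497,241),(388,256)],.0195)[:,:2];print(r,r.mean(0))
dx=(r[1]+r[2]-r[0]-r[3])/2;dy=(r[0]+r[1]-r[2]-r[3])/2;print(np.linalg.norm(dx),np.linalg.norm(dy),np.degrees(np.arctan2(dx[1],dx[0])),np.degrees(np.arctan2(-dy[0],dy[1])))
print('tops',plane(m,[(401,87),(408,160),(416,227)],.042))
# white circle centroids
for u,v in [(401,87),(408,160),(416,227)]:
    p=im[v-10:v+11,u-10:u+11];k=(p.min(2)>170);ys,xs=np.nonzero(k);print(xs.mean()+u-10,ys.mean()+v-10,k.sum(),end=' ')
k,c=blobs(im,(40,100,80),(75,255,255),500);g=np.vstack(c)
# mat corners
h=cv2.convexHull(g);a=cv2.approxPolyDP(h,6,True)[:,0];print('mat',a.tolist(),plane(m,a,.003)[:,:2].tolist())
k,c=blobs(im[320:400,330:450],(10,120,170),(25,255,255),100)
c=max(c,key=cv2.contourArea)+[330,320]
q=cv2.approxPolyDP(c,4,True)[:,0];print(q.tolist(),plane(m,q,.035)[:,:2].tolist(),cv2.minAreaRect(plane(m,c[:,0],.035)[:,:2].astype(np.float32)))
```

```text
[[0.4852 0.3232]
 [0.5943 0.3365]
 [0.619  0.1523]
 [0.5114 0.1367]] [0.5525 0.2372]
0.10931231098376634 0.18707843231082216 7.600232935421614 7.8271123501315385
tops [[0.5123 0.294  0.042 ]
 [0.5213 0.2329 0.042 ]
 [0.5321 0.1722 0.042 ]]
400.55357142857144 86.60714285714286 168 408.74657534246575 159.52054794520546 146 415.91269841269843 227.21428571428572 126 mat [[445, 301], [448, 365], [326, 380], [316, 317]] [[0.5778013487315866, 0.0805274393650979], [0.5883070532569862, 0.0019425667443741523], [0.45114808735772133, -0.01691667693625193], [0.4399545519023045, 0.06193484148299125]]
[[357, 355], [356, 375], [422, 377], [425, 356]] [[0.48217448660578277, 0.03511802256862978], [0.4818017496028331, 0.011375772890539315], [0.55098963236075, 0.008534866232353], [0.5521927729604157, 0.03360459842660296]] ((0.5167589783668518, 0.02267102524638176), (0.02728414721786976, 0.07039707154035568), 86.94611358642578)
```

drive_tool --rows '[[0,[-30,30,20],-10],[0,[-80,64,40],-20],[0,[-130,64,80],-30],[0,[-177,64,120],-40],[0,[-177,64,150],-50],[0,[-177,64,171],-60],[0,[-177,64,171],-70],[0,[-177,64,171],-80],[0,[-177,64,171],-87],[0,[-177,64,171],-87],[0,[-177,64,171],-87],[0,[-177,64,171],-87]]'

```text
t: 2.45
ee_pos: [0.509, 0.0225, 0.1002]
tool_rot: [0.027, 1.0, -0.0, -0.0]
force: [0.7, -0.0, 0.0]
width: 0.0856
finger_force: 0.0
```

Run:
```python
from h import *
m=camera_model("wrist");im=snapshot("wrist");cv2.imwrite("pics/w2.png",im[:,:,::-1])
k,c=blobs(im,(10,120,150),(25,255,255),300)
c=max(c,key=cv2.contourArea);print(cv2.boundingRect(c),cv2.minAreaRect(plane(m,c[:,0],.035)[:,:2].astype(np.float32)))
print(read_state()['joint_positions'])
```

```text
(294, 203, 53, 126) ((0.5163618922233582, 0.02165834605693817), (0.0273563452064991, 0.06981399655342102), 86.63134002685547)
[-0.1131  0.2682 -0.3505  0.9521 -0.     -0.0594]
```

View pics/w2.png

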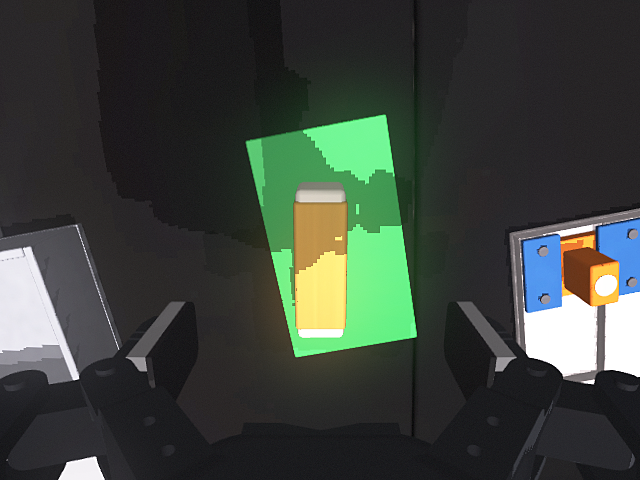

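The view is aligned with the block, which is centred between the fingers at (320,265). I'll descend and grip.

drive_tool --rows '[[0,[0,0,50],0],[0,[0,0,80],0],[0,[0,0,92],0],[0,[0,0,92],0],[1,[0,0,92],0],[1,[0,0,92],0],[1,[0,0,92],0],[1,[0,0,92],0],[1,[0,0,92],0],[1,[0,0,92],0]]' --newtons 90

```text
t: 3.75
ee_pos: [0.5099, 0.0229, 0.0094]
tool_rot: [0.026, 1.0, -0.0, 0.001]
force: [-1.0, -0.5, 6.4]
width: 0.0267
finger_force: 89.6
```

drive_tool --rows '[[1,[0,0,-35],0],[1,[0,0,-70],0],[1,[28,40,-70],-5],[1,[56,90,-70],-10.7],[1,[56,137,-70],-10.7],[1,[56,137,-70],-10.7],[1,[56,137,-70],-10.7],[1,[56,137,-70],-10.7]]'

```text
t: 4.75
ee_pos: [0.4602, 0.1618, 0.0781]
tool_rot: [-0.066, 0.998, -0.0, -0.0]
force: [0.4, -0.7, -1.4]
width: 0.0263
finger_force: 89.4
```

Run:
```python
from h import *
m=camera_model("wrist");im=snapshot("wrist");cv2.imwrite("pics/w3.png",im[:,:,::-1])
s=read_state();print(s['ee_pos'],s['tool_rot'])
```

```text
[0.4603 0.1617 0.0781] [-0.0663  0.9978 -0.0001 -0.0002]
```

View pics/w3.png

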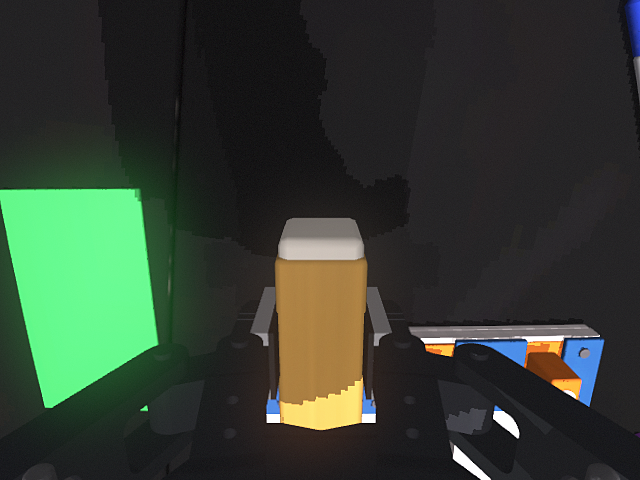

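drive_tool --rows '[[1,[0,0,35],0],[1,[0,0,48],0],[1,[0,0,48],0],[1,[-8,0,48],0],[1,[-16,0,48],0],[1,[-23,0,48],0],[1,[-30,0,48],0],[1,[-37,0,48],0],[1,[-44,0,48],0],[1,[-51,0,48],0],[1,[-58,0,48],0],[1,[-58,0,48],0]]'

```text
t: 6.3
ee_pos: [0.5197, 0.1709, 0.0313]
tool_rot: [-0.067, 0.998, 0.0, 0.002]
force: [-0.9, -0.0, -2.4]
width: 0.0264
finger_force: 89.3
```

Run:
```python
from h import *
im=snapshot("side");cv2.imwrite("pics/s1.png",cv2.resize(im[200:360,220:420,::-1],None,fx=3,fy=3))
k,c=blobs(im[240:350,250:360],(5,150,120),(16,255,255),15)
m=camera_model("side")
for x in c: print(cv2.boundingRect(x),cv2.contourArea(x))
```

```text
(55, 66, 20, 18) 162.5
(62, 42, 19, 18) 149.5
(43, 18, 18, 20) 173.5
```

View pics/s1.png

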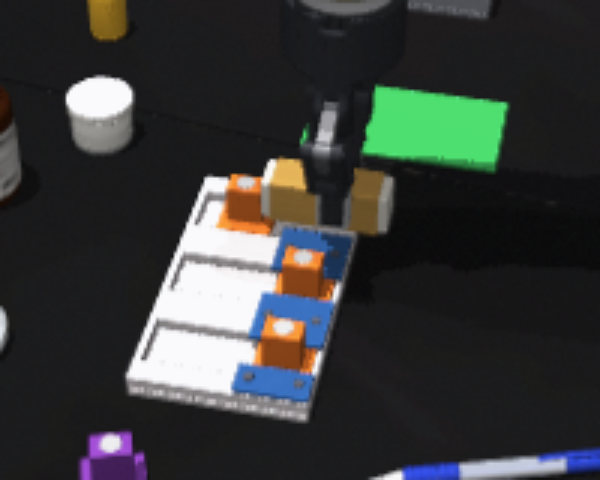

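Mount2 is clear of the lips (its crop position is about (245,200)). I'll repeat for the other two.

drive_tool --rows '[[1,[30,0,0],0],[1,[58,0,0],0],[1,[60,30,0],0],[1,[60,62,0],0],[1,[60,62,0],0],[1,[48,62,0],0],[1,[40,62,0],0],[1,[32,62,0],0],[1,[24,62,0],0],[1,[16,62,0],0],[1,[8,62,0],0],[1,[0,62,0],0]]'

```text
t: 7.85
ee_pos: [0.509, 0.2309, 0.0298]
tool_rot: [-0.067, 0.998, -0.0, -0.001]
force: [0.8, -0.2, -3.2]
width: 0.0262
finger_force: 89.7
```

drive_tool --rows '[[1,[0,0,0],0],[1,[30,0,0],0],[1,[60,0,0],0],[1,[62,30,0],0],[1,[62,62,0],0],[1,[62,62,0],0],[1,[49,62,0],0],[1,[39,62,0],0],[1,[29,62,0],0],[1,[19,62,0],0],[1,[9,62,0],0],[1,[0,62,0],0]]'

```text
t: 9.35
ee_pos: [0.5008, 0.2921, 0.0298]
tool_rot: [-0.067, 0.998, -0.0, -0.001]
force: [1.6, -0.7, -2.5]
width: 0.0273
finger_force: 60.4
```

drive_tool --rows '[[1,[0,0,0],0],[1,[30,0,0],0],[1,[60,0,0],0],[1,[60,0,-40],0],[1,[60,0,-40],0]]'

```text
t: 9.98
ee_pos: [0.4446, 0.286, 0.0732]
tool_rot: [-0.067, 0.998, 0.001, 0.003]
force: [1.0, 0.2, -1.4]
width: 0.0265
finger_force: 92.4
```

Run:
```python
from h import *
im=snapshot("side");cv2.imwrite("pics/s2.png",cv2.resize(im[200:360,220:420,::-1],None,fx=3,fy=3))
print(camera_model("wrist")['world_from_camera'])
```

```text
[[-0.1336  0.9527  0.2729  0.3751]
 [ 0.991   0.1281  0.0383  0.2759]
 [ 0.0015  0.2756 -0.9613  0.2138]
 [ 0.      0.      0.      1.    ]]
```

View pics/s2.png

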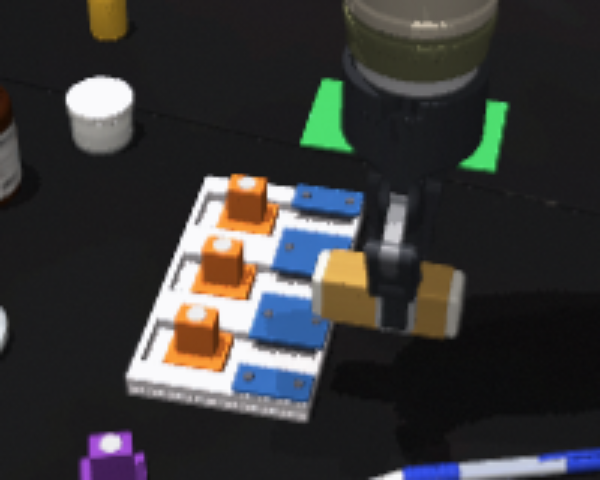

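All three mounts stand clear of the lips (crop (248,200), (222,260), (197,335)) and the block is still held. I'll return it to the mat.

drive_tool --rows '[[1,[0,-40,0],0],[1,[-10,-95,0],0],[1,[-20,-150,0],0],[1,[-28,-205,0],0],[1,[-28,-261,0],0],[1,[-28,-261,0],0],[1,[-28,-261,35],0],[1,[-28,-261,53],0],[1,[-28,-261,60],0],[1,[-28,-261,61],0],[1,[-28,-261,61],0]]'

```text
t: 11.4
ee_pos: [0.5045, 0.0309, 0.0095]
tool_rot: [-0.067, 0.998, 0.0, 0.0]
force: [0.1, -0.0, -2.0]
width: 0.0264
finger_force: 92.6
```

drive_tool --rows '[[0.3,[0,0,0],0],[0.3,[0,0,0],0],[0.3,[0,0,0],0],[0.3,[0,0,-40],0],[0.3,[0,0,-90],0],[0.3,[0,0,-150],0],[0.3,[0,-60,-170],0],[0.3,[0,-120,-190],0],[0.3,[0,-170,-190],0],[0.3,[0,-170,-190],0],[0.3,[0,-170,-190],0]]'

```text
t: 12.78
ee_pos: [0.5267, -0.1378, 0.199]
tool_rot: [-0.067, 0.998, 0.0, -0.0]
force: [-0.5, 0.5, -0.0]
width: 0.0594
finger_force: 0.0
```

Run:
```python
from h import *
import pickle
m=camera_model("wrist");im=snapshot("wrist");cv2.imwrite("pics/w4.png",im[:,:,::-1]);pickle.dump(m,open("w4.pkl","wb"))
print(m['world_from_camera'][:3,3] if hasattr(m['world_from_camera'],'shape') else m['world_from_camera'])
```

```text
[ 0.4587 -0.1475  0.3413]
```

View pics/w4.png

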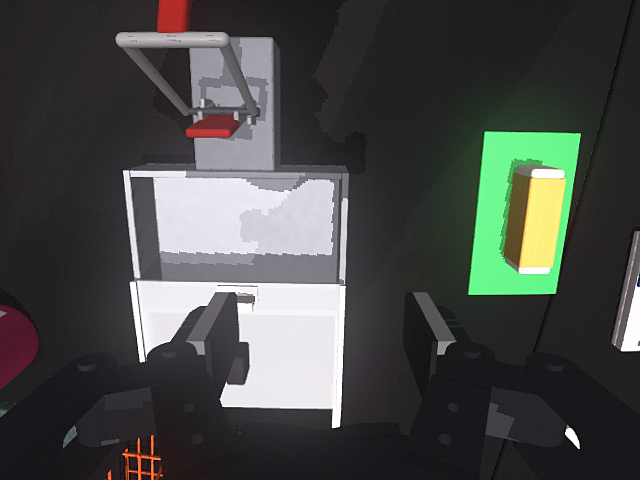

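The block rests on the mat at (537,220). The case front rim corners are (124,170) and (348,167), the cover front edge is at row about 282, the keeper at (237,294), the pedestal sides at x 192 to 278, and the loop bar at (173,38).

Run:
```python
from h import *
import pickle
m=pickle.load(open("w4.pkl","rb"))
print('rim front',plane(m,[(124,170),(348,167)],.048)[:,:2])
print('cover front',plane(m,[(131,281),(345,283)],.053)[:,:2], 'keeper',plane(m,[(237,287),(237,300)],.063))
p=plane(m,[(190,38),(278,38),(275,170),(195,170)],.048)[:,:2];print('ped',p)
print('cover rear',plane(m,[(222,407),(335,410)],.053)[:,:2])
print('yaw',[np.degrees(np.arctan2(-(b-a)[0],(b-a)[1])) for a,b in [plane(m,[(124,170),(348,167)],.048)[:,:2],plane(m,[(131,281),(345,283)],.053)[:,:2]]],np.degrees(np.arctan2(*(p[2]-p[1])[::-1])))
c=camera_model("side")
b=blobs(cv2.imread("pics/w4.png")[:,:,::-1].copy(),(15,120,150),(25,255,255),300)[1];print('block',cv2.minAreaRect(plane(m,max(b,key=cv2.contourArea)[:,0],.035)[:,:2].astype(np.float32)))
```

```text
rim front [[ 0.511  -0.2798]
 [ 0.4885 -0.1239]]
cover front [[ 0.5923 -0.2716]
 [ 0.5723 -0.1137]] keeper [[ 0.5817 -0.1909  0.063 ]
 [ 0.5918 -0.1901  0.063 ]]
ped [[ 0.4189 -0.2384]
 [ 0.4119 -0.1813]
 [ 0.4973 -0.174 ]
 [ 0.5046 -0.2295]]
cover rear [[ 0.6936 -0.1968]
 [ 0.6837 -0.1049]]
yaw [np.float64(8.207009251992188), np.float64(7.241819255520384)] 4.937030162958463Traceback (most recent call last):
  File "<stdin>", line 10, in <module>
ValueError: max() iterable argument is empty
```

drive_tool --rows '[[0.5,[0,50,-30],0],[0.5,[0,110,-30],0],[0.5,[0,170,-30],0],[0.5,[-10,230,-30],0],[0.5,[-20,290,-30],0],[0.5,[-20,345,-30],0],[0.5,[-20,376,-30],0],[0.5,[-20,376,-30],0],[0.5,[-20,376,-30],0]]'

```text
t: 13.95
ee_pos: [0.4958, 0.2377, 0.2292]
tool_rot: [-0.068, 0.998, -0.0, -0.0]
force: [0.1, -0.5, -0.4]
width: 0.0429
finger_force: 0.0
```

Run:
```python
from h import *
m=camera_model("wrist");im=snapshot("wrist");cv2.imwrite("pics/w5.png",im[:,:,::-1])
s=read_state();T=s['ee_pos'];q=s['tool_rot'];print(T,q)
from scipy.spatial.transform import Rotation as R
A=R.from_quat(q).as_matrix()
k,c=blobs(im,(5,150,80),(17,255,255),150)
for x in c:
    u,v,w,h=cv2.boundingRect(x)
    p=im[v:v+h,u:u+w];ys,xs=np.nonzero((p.min(2)>170)&(cv2.drawContours(np.zeros(p.shape[:2],np.uint8),[x-[u,v]],-1,1,-1)>0))
    if len(xs)<20: print('no',u,v,w,h);continue
    P=plane(m,[(u+xs.mean(),v+ys.mean())],.042)[0];d=P-[.5525,.2372,0];a=np.radians(7.7)
    print((u,v,w,h),len(xs),P,'local',d[0]*np.cos(a)+d[1]*np.sin(a),-d[0]*np.sin(a)+d[1]*np.cos(a),'tool',1e3*A.T@(P-T))
```

```text
[0.4961 0.2371 0.2292] [-0.0674  0.9977 -0.0002 -0.0001]
(295, 274, 34, 34) 147 [0.5726 0.2395 0.042 ] local 0.0202382734952587 -0.0004629115114406475 tool [-76.1671  -7.8667 187.2221]
```

drive_tool --rows '[[0.5,[-40,-8,50],0],[0.5,[-76,-8,100],0],[0.5,[-76,-8,150],0],[0.5,[-76,-8,190],0],[0.5,[-76,-8,209],0],[0.5,[-76,-8,209],0],[0.5,[-76,-8,209],0],[1,[-76,-8,209],0],[1,[-76,-8,209],0],[1,[-76,-8,209],0],[1,[-76,-8,209],0]]' --newtons 50

```text
t: 15.38
ee_pos: [0.5742, 0.2398, 0.022]
tool_rot: [-0.067, 0.998, 0.0, 0.002]
force: [0.2, 0.3, 7.0]
width: 0.0152
finger_force: 49.9
```

drive_tool --rows '[[1,[0,0,-50],0],[1,[0,0,-105],0],[1,[10,-55,-105],0],[1,[25,-110,-105],0],[1,[40,-170,-105],0],[1,[55,-230,-105],0],[1,[70,-285,-105],0],[1,[85,-340,-105],0],[1,[90,-390,-105],0],[1,[90,-428,-105],0],[1,[90,-428,-105],0],[1,[90,-428,-105],0]]'

```text
t: 16.88
ee_pos: [0.5406, -0.1961, 0.125]
tool_rot: [-0.067, 0.998, 0.0, -0.0]
force: [-0.1, -0.1, -1.2]
width: 0.0149
finger_force: 49.2
```

Run:
```python
from h import *
s=read_state();print(s['ee_pos'],s['width'])
a=snapshot("side")[80:230,270:450,::-1];b=snapshot("scene")[130:280,290:470,::-1]
cv2.imwrite("pics/c6.png",cv2.resize(np.hstack([a,b]),None,fx=2.2,fy=2.2))
```

```text
[ 0.5406 -0.1961  0.125 ] 0.014942978446042797
```

View pics/c6.png

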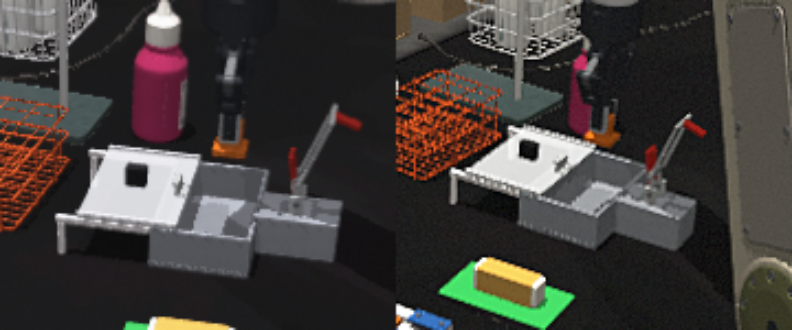

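The mount is held above the open case, the lever is upright and the loop leans back. I'll lower it and release.

drive_tool --rows '[[1,[0,0,50],0],[1,[0,0,85],0],[1,[0,0,103],0],[1,[0,0,104],0],[1,[0,0,104],0],[0.68,[0,0,104],0],[0.68,[0,0,104],0],[0.68,[0,0,104],0],[0.68,[0,0,60],0],[0.68,[0,0,0],0],[0.5,[-20,50,0],0],[0.5,[-40,105,0],0]]'

```text
t: 18.48
ee_pos: [0.568, -0.0874, 0.1268]
tool_rot: [-0.066, 0.998, -0.001, 0.002]
force: [0.3, -0.0, 0.3]
width: 0.0431
finger_force: 0.0
```

drive_tool --rows '[[0.5,[-10,60,0],0],[0.5,[-25,120,0],0],[0.5,[-40,180,0],0],[0.5,[-50,240,0],0],[0.5,[-50,261,0],0],[0.5,[-50,261,60],0],[0.5,[-50,261,95],0],[0.5,[-50,261,103],0],[0.5,[-50,261,103],0],[1,[-50,261,103],0],[1,[-50,261,103],0],[1,[-50,261,103],0]]'

```text
t: 19.98
ee_pos: [0.5831, 0.1782, 0.0245]
tool_rot: [-0.067, 0.998, 0.0, 0.002]
force: [0.3, -0.0, 6.7]
width: 0.0147
finger_force: 49.8
```

drive_tool --rows '[[1,[0,0,-50],0],[1,[0,0,-103],0],[1,[20,-55,-103],0],[1,[40,-110,-103],0],[1,[60,-170,-103],0],[1,[80,-230,-103],0],[1,[90,-285,-103],0],[1,[90,-324,-103],0],[1,[90,-324,-103],0],[1,[90,-324,-103],0],[1,[90,-324,-60],0],[1,[90,-324,-40],0]]'

```text
t: 21.48
ee_pos: [0.5343, -0.1528, 0.0606]
tool_rot: [-0.068, 0.998, 0.001, -0.001]
force: [-0.4, 0.7, -1.0]
width: 0.0149
finger_force: 49.2
```

Run:
```python
from h import *
s=read_state();print(s['ee_pos'],s['width'])
im=snapshot("wrist")
cv2.imwrite("pics/w7.png",im[:,:,::-1])
```

```text
[ 0.5343 -0.1528  0.0606] 0.014859153428783268
```

View pics/w7.png

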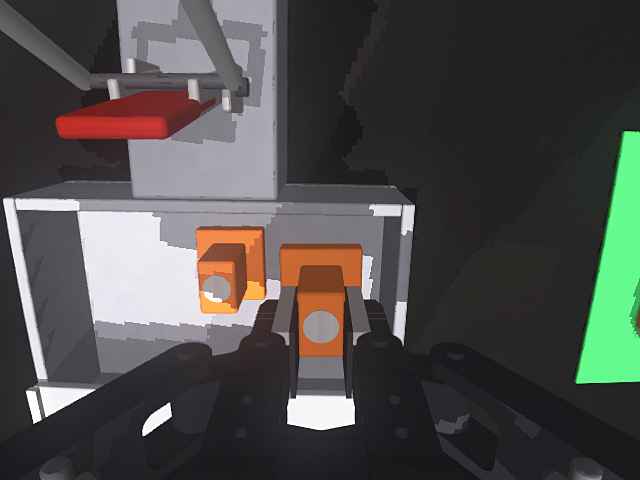

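The middle mount stands in the case and the second is just above its place, clear of the right wall. I'll lower it, then fetch the third.

drive_tool --rows '[[1,[0,0,30],0],[1,[0,0,37.5],0],[1,[0,0,37.5],0],[0.68,[0,0,37.5],0],[0.68,[0,0,37.5],0],[0.68,[0,0,37.5],0],[0.68,[0,0,-10],0],[0.68,[0,0,-65],0],[0.5,[-20,50,-65],0],[0.5,[-40,105,-65],0],[0.5,[-60,160,-65],0],[0.5,[-80,215,-65],0]]'

```text
t: 23.02
ee_pos: [0.5865, 0.0703, 0.1278]
tool_rot: [-0.067, 0.998, -0.0, 0.001]
force: [0.2, 0.2, 0.7]
width: 0.0422
finger_force: 0.0
```

drive_tool --rows '[[0.5,[-10,60,0],0],[0.5,[-10,120,0],0],[0.5,[-10,180,0],0],[0.5,[-10,233,0],0],[0.5,[-10,233,0],0],[0.5,[-10,233,55],0],[0.5,[-10,233,95],0],[0.5,[-10,233,104],0],[0.5,[-10,233,104],0],[1,[-10,233,104],0],[1,[-10,233,104],0],[1,[-10,233,104],0]]'

```text
t: 24.52
ee_pos: [0.5665, 0.3015, 0.0256]
tool_rot: [-0.067, 0.998, 0.0, 0.002]
force: [0.7, -0.4, 6.9]
width: 0.0152
finger_force: 49.8
```

drive_tool --rows '[[1,[0,0,-50],0],[1,[0,0,-104],0],[1,[15,-60,-104],0],[1,[30,-120,-104],0],[1,[45,-180,-104],0],[1,[60,-240,-104],0],[1,[75,-300,-104],0],[1,[90,-360,-104],0],[1,[90,-420,-104],0],[1,[90,-475,-104],0],[1,[90,-532,-104],0],[1,[90,-532,-104],0]]'

```text
t: 26.02
ee_pos: [0.5473, -0.2427, 0.1275]
tool_rot: [-0.065, 0.998, -0.001, 0.001]
force: [-0.9, 0.8, -1.9]
width: 0.0149
finger_force: 49.3
```

drive_tool --rows '[[1,[0,0,0],0],[1,[0,0,50],0],[1,[0,0,90],0],[1,[0,0,103],0],[1,[0,0,103],0],[0.68,[0,0,103],0],[0.68,[0,0,103],0],[0.68,[0,0,103],0],[0.68,[0,0,60],0],[0.68,[0,0,0],0],[0.68,[0,0,-60],0],[0.68,[0,0,-100],0]]'

```text
t: 27.52
ee_pos: [0.5475, -0.2387, 0.2309]
tool_rot: [-0.067, 0.998, -0.001, 0.002]
force: [0.1, 0.3, -0.7]
width: 0.028
finger_force: 0.0
```

drive_tool --rows '[[0.5,[0,40,0],0],[0.5,[0,40,0],0],[0.5,[0,40,0],0]]'

```text
t: 27.9
ee_pos: [0.5414, -0.1987, 0.2272]
tool_rot: [-0.067, 0.998, -0.0, -0.0]
force: [0.6, 0.4, -0.1]
width: 0.0429
finger_force: 0.0
```

Run:
```python
from h import *
import pickle
s=read_state();print(s['ee_pos'],s['width'])
m=camera_model("wrist");im=snapshot("wrist");pickle.dump(m,open("w8.pkl","wb"))
cv2.imwrite("pics/w8.png",im[:,:,::-1])
```

```text
[ 0.5414 -0.1987  0.2272] 0.04293854842645871
```

View pics/w8.png

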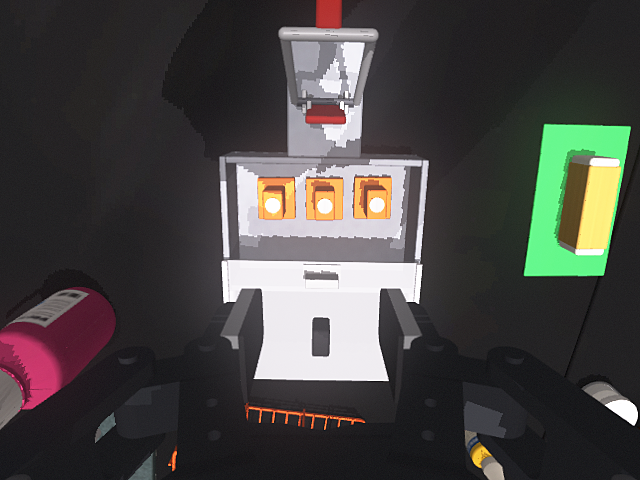

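All three mounts stand in the case at (273,195), (325,197), (376,195). The keeper is at (322,276), the fin at (321,337), the lever top at (326,112) and the loop bar at (330,33). Now I'll measure the cover and latch.

Run:
```python
from h import *
import pickle
m=pickle.load(open("w8.pkl","rb"))
p=plane(m,[(220,157),(428,160)],.048)[:,:2];print('rim',p,p.mean(0),np.degrees(np.arctan2(-(p[1]-p[0])[0],(p[1]-p[0])[1])))
p=plane(m,[(222,262),(421,263)],.053)[:,:2];print('cover',p,p.mean(0),np.degrees(np.arctan2(-(p[1]-p[0])[0],(p[1]-p[0])[1])))
print('fin top edges z77 (321,318)?',plane(m,[(321,318),(321,337),(321,356)],.077)[:,:2],'fin at base',plane(m,[(321,318)],.053))
print('keeper top z.068',plane(m,[(322,265),(322,278),(305,275),(340,275)],.068)[:,:2])
print('ped',plane(m,[(289,155),(361,155),(290,98),(361,98)],.048)[:,:2])
print('lever top',plane(m,[(306,123),(345,123),(306,106),(346,106)],.117)[:,:2])
print('block',plane(m,[(577,160),(617,160),(560,248),(605,250)],.035)[:,:2]); print('mat',plane(m,[(544,125),(631,127),(604,276),(525,276)],.003)[:,:2])
im=cv2.imread("pics/w8.png");cv2.imwrite("pics/w8c.png",cv2.resize(im[20:380,210:440],None,fx=2.4,fy=1.66,interpolation=cv2.INTER_CUBIC))
```

```text
rim [[ 0.5117 -0.2802]
 [ 0.4926 -0.1232]] [ 0.5021 -0.2017] 6.934907228503683
cover [[ 0.5937 -0.2715]
 [ 0.5731 -0.1137]] [ 0.5834 -0.1926] 7.435767037779201
fin top edges z77 (321,318)? [[ 0.6198 -0.1881]
 [ 0.636  -0.1859]
 [ 0.6527 -0.1836]] fin at base [[ 0.6318 -0.1864  0.053 ]]
keeper top z.068 [[ 0.5801 -0.1927]
 [ 0.5906 -0.1913]
 [ 0.5899 -0.2045]
 [ 0.5863 -0.178 ]]
ped [[ 0.5033 -0.2284]
 [ 0.4959 -0.1744]
 [ 0.4621 -0.2325]
 [ 0.455  -0.1809]]
lever top [[ 0.4772 -0.2164]
 [ 0.4741 -0.1939]
 [ 0.4677 -0.2176]
 [ 0.4645 -0.1947]]
block [[0.4758 0.0008]
 [0.4706 0.0347]
 [0.5498 0.0078]
 [0.5462 0.0486]]
mat [[ 0.4513 -0.0171]
 [ 0.4406  0.062 ]
 [ 0.5786  0.0807]
 [ 0.5886  0.0026]]
```

View pics/w8c.png

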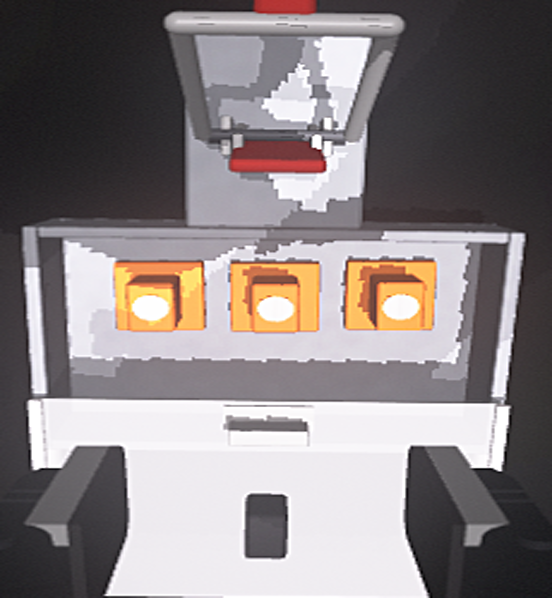

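drive_tool --rows '[[0.5,[-50,0,0],0],[0.5,[-101,0,20],0],[0.5,[-101,0,75],0],[0.5,[-101,0,130],0],[0.5,[-101,0,165],0],[0.5,[-101,0,168],0],[0.5,[-101,0,168],0],[1,[-101,0,168],0],[1,[-101,0,168],0],[1,[-101,0,168],0],[1,[-101,0,168],0]]' --newtons 60

```text
t: 29.32
ee_pos: [0.643, -0.1853, 0.0618]
tool_rot: [-0.067, 0.998, -0.001, 0.002]
force: [-0.5, 1.3, 5.7]
width: 0.0124
finger_force: 59.7
```

drive_tool --rows '[[1,[10,0,0],0],[1,[22,0,0],0],[1,[34,0,0],0],[1,[46,0,0],0],[1,[58,0,0],0],[1,[68,0,0],0],[1,[76,0,0],0],[1,[76,0,0],0],[1,[76,0,0],0]]'

```text
t: 30.45
ee_pos: [0.5667, -0.1944, 0.0618]
tool_rot: [-0.067, 0.998, 0.0, 0.001]
force: [-1.3, 6.1, 11.6]
width: 0.0122
finger_force: 60.4
```

drive_tool --rows '[[1,[3,0,0],0],[1,[6,0,0],0],[1,[6,0,0],0]]'

```text
t: 30.82
ee_pos: [0.5619, -0.1949, 0.0618]
tool_rot: [-0.067, 0.998, 0.001, 0.003]
force: [1.9, 6.8, 8.5]
width: 0.0124
finger_force: 60.1
```

drive_tool --rows '[[1,[3,0,0],0],[1,[3,0,0],0],[1,[3,0,0],0]]'

```text
t: 31.2
ee_pos: [0.5619, -0.1949, 0.0618]
tool_rot: [-0.068, 0.998, 0.001, 0.005]
force: [10.1, 9.3, 4.2]
width: 0.0127
finger_force: 59.5
```

The cover is against its stop. I'll release and lift.

drive_tool --rows '[[1,[-3,0,0],0],[0.6,[-3,0,0],0],[0.6,[-3,0,0],0],[0.6,[-3,0,0],0],[0.6,[-3,0,-50],0],[0.6,[-3,0,-110],0],[0.9,[-3,0,-165],0],[0.9,[-3,0,-190],0],[0.9,[-3,0,-190],0],[0.9,[-3,0,-190],0]]'

```text
t: 32.45
ee_pos: [0.5597, -0.196, 0.2479]
tool_rot: [-0.067, 0.998, 0.0, -0.001]
force: [0.3, -1.0, 0.0]
width: 0.0084
finger_force: 0.0
```

Run:
```python
from h import *
import pickle
ims={};ms={}
for n in("wrist","side","scene"):
    ms[n]=camera_model(n);ims[n]=snapshot(n);im=ims[n]
    for lo,hi in(((0,150,70),(4,255,255)),((174,150,70),(179,255,255))):
        for c in blobs(im,lo,hi,12)[1]:
            r=cv2.boundingRect(c)
            if n=="wrist" or (r[0]>380 and r[1]<240 and r[0]<460): print(n,r,cv2.contourArea(c),c[:,0].mean(0))
pickle.dump((ims,ms),open("s9.pkl","wb"))
a=cv2.resize(ims["side"][110:200,340:450],None,fx=3.6,fy=3.6,interpolation=cv2.INTER_CUBIC)
b=cv2.resize(ims["scene"][165:255,330:440],None,fx=3.6,fy=3.6,interpolation=cv2.INTER_CUBIC)
w=cv2.resize(ims["wrist"][0:250,200:440],None,fx=1.15,fy=1.15)
t=np.zeros((600,792,3),np.uint8);t[:324,:396]=a;t[:324,396:]=b;t[324:600,:276]=w[:276]
cv2.imwrite("pics/c9.png",t[:,:,::-1])
```

```text
wrist (306, 86, 38, 8) 195.0 [324.0465  89.2442]
side (401, 147, 4, 15) 25.0 [402.3667 153.5333]
side (423, 131, 12, 8) 39.5 [427.8519 134.7407]
scene (403, 196, 6, 12) 31.0 [405.2083 201.0833]
scene (421, 184, 10, 9) 26.5 [425.3478 188.    ]
```

View pics/c9.png

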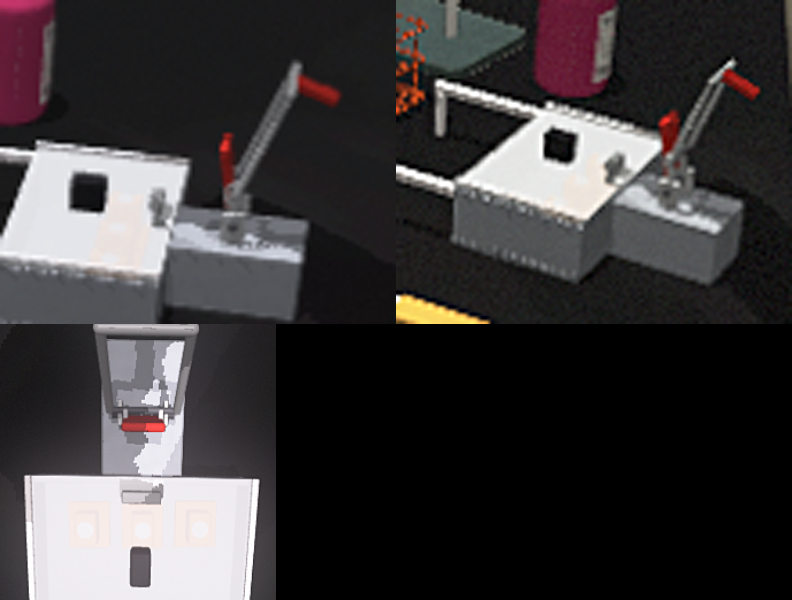

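The cover is shut, and through it the three mounts show in the wrist part. The crops show the loop leaning back with its tab, the lever upright and the keeper at the cover front. Next I'll triangulate these points.

Run:
```python
from h import *
import pickle
ims,ms=pickle.load(open("s9.pkl","rb"));a=np.radians(7.4);O=np.array([.5567,-.1947,0]);R=np.array([[np.cos(a),np.sin(a),0],[-np.sin(a),np.cos(a),0],[0,0,1]])
for n,s,c in [('bar',(422.2,128.9),(423.6,183.9)),('tabtip',(433.3,137.2),(430.3,190)),('levertop',(403,148),(406.4,197)),('hinge',(405.3,165.6),(409.7,215))]:
    P,e=tri(ms['side'],s,ms['scene'],c);print(n,P,'e',e,'loc',1e3*R@(P-O))
w=ms['wrist']
f=lambda uv,z:1e3*(plane(w,uv,z)-O)@R.T
print('keeper top',f([(322.6,136.5),(322.6,156)],.068)); print('keeper base',f([(322.6,136.5)],.053))
print('lever top',f([(324,86),(324,94)],.117),'bar',f([(327,4)],.157))
print('rim',f([(222,133),(425,136)],.053)); print('fin rear top',f([(322,228)],.077))
```

```text
bar [ 0.433  -0.2211  0.1644] e 0.0003271509021877575 loc [-126.116   -10.2813  164.4211]
tabtip [ 0.4031 -0.2033  0.1599] e 0.004679639796051336 loc [-153.4218   11.2381  159.8609]
levertop [ 0.4683 -0.1986  0.1211] e 0.0015003195417405163 loc [-88.1901   7.5669 121.0698]
hinge [ 0.4611 -0.2171  0.0629] e 0.002641027982056786 loc [-97.6756  -9.8705  62.9444]
keeper top [[-52.9284  -0.5644  68.    ]
 [-38.4443  -0.4687  68.    ]]
keeper base [[-52.327   -0.4694  53.    ]]
lever top [[-85.5838  -0.2099 117.    ]
 [-80.8226  -0.1752 117.    ]] bar [[-122.809     0.6759  157.    ]]
rim [[-54.8514 -79.4824  53.    ]
 [-53.434   80.1669  53.    ]]
fin rear top [[15.6219 -0.6249 77.    ]]
```

drive_tool --rows '[[1,[55,1.5,0],0],[1,[110,1.5,0],0],[1,[165,1.5,0],0],[1,[182,1.5,0],0],[1,[182,1.5,0],0],[1,[182,1.5,50],0],[1,[182,1.5,100],0],[1,[182,1.5,114],0],[1,[182,1.5,114],0],[1,[182,1.5,114],0]]'

```text
t: 33.85
ee_pos: [0.3812, -0.2199, 0.1369]
tool_rot: [-0.067, 0.998, -0.001, 0.001]
force: [0.5, -0.0, 0.4]
width: -0.0004
finger_force: 0.0
```

```bash
cat > red.py <<'E'
from h import *
def red():
    for n in("side","scene"):
        im=snapshot(n)
        for lo,hi in(((0,150,70),(4,255,255)),((174,150,70),(179,255,255))):
            for c in blobs(im,lo,hi,5)[1]:
                r=cv2.boundingRect(c)
                if 330<r[0]<460 and r[1]<240: print(n,r,cv2.contourArea(c),c[:,0].mean(0))
if __name__=="__main__": red()
E
python3 red.py
```

```text
side (401, 147, 4, 15) 27.0 [402.4333 153.5333]
side (423, 131, 12, 8) 42.5 [427.8519 134.6296]
scene (403, 195, 6, 13) 33.5 [405.28 200.76]
scene (421, 184, 10, 9) 29.5 [425.2857 187.9524]
scene (332, 66, 9, 10) 62.5 [336.2903  70.9355]
```

drive_tool --rows '[[1,[-10,0,0],0],[1,[-20,0,0],0],[1,[-28,0,0],0],[1,[-35,0,0],0],[1,[-41,0,0],0],[1,[-47,0,0],0],[1,[-52,0,0],0],[1,[-57,0,0],0],[1,[-62,0,0],0],[1,[-66,0,0],0],[1,[-66,0,0],0],[1,[-66,0,0],0]]'

```text
t: 35.45
ee_pos: [0.445, -0.2101, 0.1353]
tool_rot: [-0.067, 0.998, 0.0, -0.0]
force: [0.3, -0.2, -0.6]
width: -0.0001
finger_force: 0.0
```

```bash
python3 red.py
```

```text
side (401, 147, 4, 12) 14.0 [402.625 152.125]
side (391, 125, 12, 9) 35.5 [396.24 128.84]
scene (403, 195, 6, 12) 32.5 [405.6296 200.8519]
scene (392, 177, 10, 7) 19.5 [396.7143 179.8571]
scene (332, 66, 9, 10) 61.0 [336.2  70.8]
```

drive_tool --rows '[[1,[-6,0,0],0],[1,[-12,0,0],0],[1,[-18,0,0],0],[1,[-24,0,0],0],[1,[-24,0,0],0],[1,[-24,0,0],0]]'

```text
t: 36.3
ee_pos: [0.4688, -0.2068, 0.1352]
tool_rot: [-0.067, 0.998, 0.0, -0.0]
force: [0.8, 1.0, 0.8]
width: 0.0003
finger_force: 0.0
```

```bash
python3 red.py
```

```text
side (369, 157, 6, 11) 15.5 [372.     161.9565]
side (401, 147, 4, 15) 24.0 [402.4667 153.9667]
scene (379, 200, 5, 10) 15.5 [381.     204.7143]
scene (403, 196, 6, 12) 32.5 [405.4815 201.7037]
scene (332, 66, 9, 10) 63.5 [336.2581  70.9355]
```

Run:
```python
from h import *
S,C=camera_model("side"),camera_model("scene");a=np.radians(7.4);O=np.array([.5567,-.1947,0]);R=np.array([[np.cos(a),np.sin(a),0],[-np.sin(a),np.cos(a),0],[0,0,1]])
for n,s,c in [('tab',(372,162),(381,204.7)),('lever',(402.5,154),(405.5,201.5))]:
    P,e=tri(S,s,C,c);print(n,e,1e3*R@(P-O))
```

```text
tab 0.0029003241875504345 [-18.9991  15.5171  80.2263]
lever 0.003047360861802826 [-88.8499  12.8183 108.9949]
```

drive_tool --rows '[[1,[0,0,-20],0],[1,[-25,0,-20],0],[1,[-38,0,-20],0],[1,[-38,0,10],0],[1,[-38,0,33],0],[1,[-38,0,33],0],[1,[-38,0,33],0]]'

```text
t: 37.28
ee_pos: [0.5067, -0.202, 0.1029]
tool_rot: [-0.067, 0.998, -0.0, 0.0]
force: [0.9, -0.2, -0.4]
width: 0.0002
finger_force: 0.0
```

drive_tool --rows '[[1,[15,0,-1],0],[1,[25,0,-1],0],[1,[30,0,-1],0],[1,[37,0,0],0],[1,[44,0,0],0],[1,[51,0,3],0],[1,[58,0,6],0],[1,[58,0,6],0]]'

```text
t: 38.28
ee_pos: [0.4476, -0.2094, 0.0956]
tool_rot: [-0.067, 0.998, 0.0, -0.001]
force: [-0.4, -0.5, 0.6]
width: -0.0001
finger_force: 0.0
```

```bash
python3 red.py
python3 - <<'E'
from h import *
w=snapshot("wrist");cv2.imwrite("pics/w10.png",w[:,:,::-1])
E
```

```text
side (378, 157, 3, 11) 8.5 [379.1905 161.7619]
side (407, 153, 16, 13) 40.0 [415.4474 159.5   ]
scene (411, 204, 12, 8) 10.0 [416.5    207.7727]
scene (386, 202, 2, 7) 6.0 [386.5 205. ]
scene (332, 66, 9, 10) 64.0 [336.3667  70.8   ]
```

drive_tool --rows '[[1,[5,0,5],0],[1,[10,0,10],0],[1,[13,0,15],0],[1,[16,0,20],0],[1,[17,0,25],0],[1,[18,0,30],0],[1,[18,0,30],0]]'

```text
t: 39.3
ee_pos: [0.4311, -0.2121, 0.0669]
tool_rot: [-0.067, 0.998, -0.0, 0.0]
force: [-1.4, 2.0, 10.0]
width: 0.0002
finger_force: 5.1
```

```bash
python3 red.py
```

```text
side (410, 166, 19, 8) 42.5 [419.3333 170.0222]
side (381, 156, 3, 10) 5.5 [382.1579 160.2632]
scene (415, 217, 13, 5) 21.0 [421.     219.1667]
scene (388, 202, 3, 7) 8.0 [388.9286 205.    ]
scene (332, 66, 9, 10) 63.0 [336.4  70.8]
```

Nearly flat, with 10 N of force. I'll press a little further.

drive_tool --rows '[[1,[0,0,3],0],[1,[0,0,6],0],[1,[0,0,6],0],[1,[0,0,6],0]]'

```text
t: 39.9
ee_pos: [0.4313, -0.2123, 0.066]
tool_rot: [-0.067, 0.998, -0.001, 0.001]
force: [-14.7, 9.9, 55.2]
width: 0.0002
finger_force: 27.8
```

drive_tool --rows '[[1,[0,0,3],0],[1,[0,0,3],0],[1,[0,0,3],0]]'

```text
t: 40.28
ee_pos: [0.4313, -0.2124, 0.0655]
tool_rot: [-0.067, 0.998, -0.002, 0.001]
force: [-21.7, 13.8, 78.4]
width: -0.0001
finger_force: 39.3
```

drive_tool --rows '[[1,[0,0,-12],0],[1,[0,0,-70],0],[1,[0,0,-130],0],[1,[0,0,-190],0],[1,[-50,30,-190],0],[1,[-90,60,-190],0],[1,[-90,60,-190],0],[1,[-90,60,-190],0],[1,[-90,60,-190],0]]'

```text
t: 41.4
ee_pos: [0.5115, -0.1412, 0.2469]
tool_rot: [-0.066, 0.998, 0.0, -0.001]
force: [-0.3, 1.3, 0.7]
width: -0.0004
finger_force: 0.0
```

```bash
python3 red.py
python3 - <<'E'
from h import *
a=np.radians(7.4);O=np.array([.5567,-.1947,0]);R=np.array([[np.cos(a),np.sin(a),0],[-np.sin(a),np.cos(a),0],[0,0,1]])
S,C=camera_model("side"),camera_model("scene")
m=camera_model("wrist");w=snapshot("wrist");s=cv2.resize(snapshot("side")[100:260,270:450],None,fx=3,fy=3)
t=np.zeros((540,800,3),np.uint8);t[:480,:540]=s[:480];t[:,540:]=0
w2=cv2.resize(w,(800,600));cv2.imwrite("pics/w11.png",w2[:,:,::-1]);cv2.imwrite("pics/s11.png",s[:,:,::-1])
for c in blobs(w,(18,120,120),(26,255,255),200)[1]+blobs(w,(10,120,120),(26,255,255),200)[1]: print('block',cv2.boundingRect(c),cv2.minAreaRect(plane(m,c[:,0],.035)[:,:2].astype(np.float32)))
E
```

```text
side (410, 166, 19, 8) 74.0 [419.3409 169.3182]
side (381, 156, 3, 10) 5.5 [382.1579 160.2632]
scene (411, 214, 17, 8) 54.0 [418.9706 217.4706]
scene (388, 202, 3, 7) 8.0 [388.9286 205.    ]
scene (332, 66, 9, 10) 62.0 [336.4333  70.8   ]
block (495, 187, 39, 78) ((0.5112767219543457, 0.03056398034095764), (0.07014348357915878, 0.027640055865049362), 7.57328462600708)
block (495, 187, 39, 78) ((0.5112767219543457, 0.03056398034095764), (0.07014348357915878, 0.027640055865049362), 7.57328462600708)
```

View pics/w11.png

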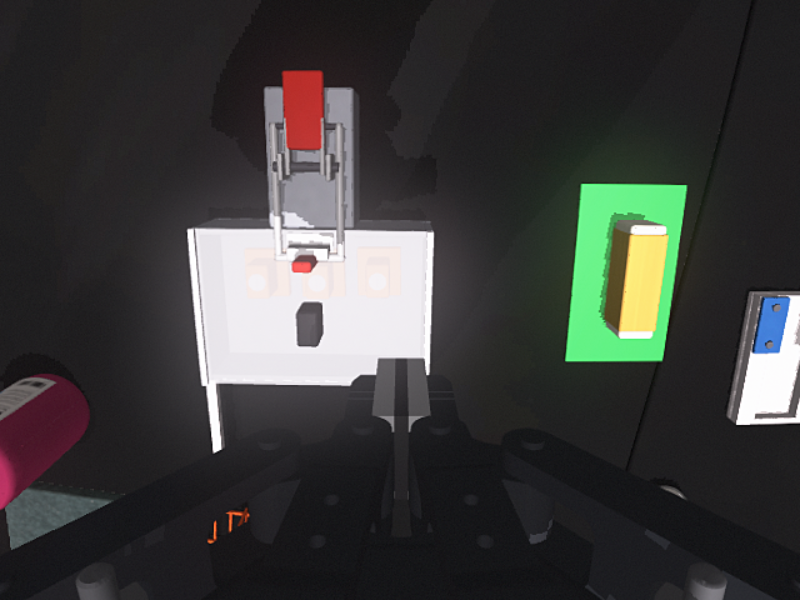

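The lever is flat at (303,108), the loop bar is behind the keeper at (310,258), the mounts show under the shut cover, and the block is centred on its mat. I'm handing in.

```bash
python3 -c "
from station import *
print(hand_in())"
```

```text
the job is handed in; nothing more can be done
None
```

I handed the job in at about 41 s with all three mounts in the case, the cover shut, the loop over its keeper, the lever pressed flat, and the knocking block on its mat; the hand-in returned no verdict.

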